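Slide the collector plate out over the end of the test ledge

ROBOT

A 6-joint arm with a two-finger parallel gripper is mounted at the origin on the work surface. World frame = base frame: x ahead of the robot, y to its left, z up, the work surface at z = 0. Lengths are in m, angles in rad, forces in N, time in s.
With the tool pointing down it reaches from about 0.25 to 0.725 m from the base axis. Payload 9.7 kg.
Tool frame: the origin (TCP) lies between the finger pads; the fingertips stand 14 mm ahead of it and the grasp point (between the pads) lies 5 mm behind it (tips_ahead is the distance from the TCP to the fingertips, in m); z points along the fingers, y is the direction in which the jaws open and shut (so a half turn about z gives the same grasp; the last joint's range is limited). The gripper opens to 85 mm and grips with 20 to 120 N. Pads are 22 mm wide; open, the fingers measure 114 mm over their backs; the gripper's body (76 mm by 85 mm) begins 54 mm behind the grasp point. The pads swing forward as they close: fully open they stand 13 mm farther back than shut.
Start: joints at [1.24, 0.087, 0.176, 1.66, 0, 1.571], TCP at [0.179, 0.52, 0.245] pointing down, gripper open.
Joint ranges: [-3.13, 3.13], [-0.85, 1.81], [-1.15, 1.24], [-2.2, 2.28], [-1.44, 1.52], [-3.14, 3.14]. Speed limits (rad/s): [2.22, 2.22, 2.57, 3.14, 3.14, 3.14].

INTERFACE

Orientations are given as a unit quaternion [x, y, z, w].
In Python, from station import reach, movel, goto_joints, let_go, close_gripper, dwell, inverse_kinematics, get_image, camera_params, MotionError, job_done, current_t, current_q, current_dq, current_joint_torque, current_tcp_pos, current_tcp_rot, current_ft_force, current_ft_torque, current_opening, tips_ahead gives the robot as it stands. The module is installed in compiled form; this text tells all that it offers. Calls block until the motion is done:
- reach(position, orientation): joint-space move of the TCP to a pose.
- movel(position, rotation=None, velocity=0.15): straight line of the TCP; rotation=None keeps the orientation; velocity is the mean speed in m/s.
- goto_joints(angles): joint-space move.
- let_go() and close_gripper(): open the fingers fully, or close them until they stop; the grip force is fixed at half the most.
- dwell(seconds).
- inverse_kinematics(position, orientation): joint angles nearest the present ones, or None.
- get_image(name): name is "side" or "top" or "wrist"; returns (picture, depth): 420x560x3 uint8, red, green, blue; 420x560 float32, m along the optical axis (not along the pixel's ray), 0 where there is no reading.
- camera_params(name): a dict with "intrinsics" (3x3 intrinsics, pixels), "k1" (the pictures are not rectified: a ray, as slopes to the right and down, at radius r is drawn at 1 + k1 r^2 times it, then the intrinsics apply), "R" (3x3) and "t" (3): a world point X has camera coordinates R X + t; the wrist camera has in their place "tool_from_camera" (4x4, takes a point from camera to tool coordinates, whose origin is the TCP and whose axes are the flange's). Camera axes: x right, y down, z forward; pixel columns grow to the right and rows downward; lengths in m; the calibration is good to about 2 mm. A picture is of the moment at which its call begins: read the wrist's pose just before it. camera_params takes no time and is no camera call.
A pose or a line that the arm cannot do raises MotionError and nothing moves.
- job_done(): hands the job in, once; it reports no verdict.
Readings, each from a call of its own:
- current_t(): time.
- current_q(): joint angles.
- current_dq(): joint speeds.
- current_joint_torque(): joint torques, N m.
- current_tcp_pos(): TCP position.
- current_tcp_rot(): TCP orientation.
- current_ft_force(): force on the tool from outside, world axes, zero at the start.
- current_ft_torque(): the same for the moment, N m.
- current_opening(): finger opening in m.
Only numpy, scipy, OpenCV 4.12 (cv2) and the standard library are available. Lean on these libraries where they do the work, as an engineer would, in place of code of your own. Each camera call takes 0.05 s, during which the arm holds its last target. There are 200 camera calls.

TASK

On the raised test ledge, push the copper plate that has the terminal lug along towards the ledge's open end until the whole lug and about 20 mm of the plate itself stand out past the end, ready for a test clamp, and leave it lying flat with its long side up against the back fence. Only push it with the fingertips: do not pick it up or tip it. Leave the plain copper blank and everything else where they are, and finish with the hand clear.

Things in the scene. Friction and masses are not known exactly. Their poses are not given: they have to be found in the camera images.
- ledge: test ledge, fixed: black board 120 (x) by 460 mm (y) on an aluminium frame. Origin: centre of its footprint on the bench, z up; board top at z = 90 mm. x points away from the robot to the back fence, whose inner face is at x = +60 and whose top is 12 mm above the board. Front (x = -60) open. y points to the open end, y = +230 (robot's left); an end stop 12 mm high shuts y = -230. May be turned 15 degrees.
- ledge_end (a point): middle of the top edge of the ledge's open end (x = 0, y = +230, z = +90 mm in the ledge's frame)
- collector: copper plate with the lug, loose on the ledge: rectangle 80 (its x) by 120 mm (its y), 6 mm thick; a lug 28 mm wide stands 26 mm out of the middle of its +y end, towards the open end. Origin: centre of the rectangle, underside (plain end y = -60, lug tip y = +86). About 0.55 kg, dry friction of 3 to 9 N. Starts 9 to 22 mm off the fence, up to 6 degrees askew, 80 mm of free board behind it.
- lug_tip (a point): middle of the end of the plate's lug (y = +86 mm, half-way up its thickness)
- blank: plain copper blank without a lug, 80 x 100 x 6 mm, loose on the ledge near its end stop; origin: centre of its underside. Not to be moved.
- insulator: ribbed white ceramic insulator, 24 mm diameter, 32 mm tall, standing on the ledge in front of the blank; origin: centre of its underside. Not to be moved.
- graphite_stack: stack of black graphite plates, 80 x 100 x 48 mm, on the bench; origin: centre of its underside. Not to be moved.
- clamp_a: spring test clamp with black handles and copper jaws, about 115 mm long, 18 mm tall, lying on the bench to the left of the ledge; origin under its pivot. Not to be moved.
- clamp_b: a second such clamp, on the bench to the right; origin under its pivot. Not to be moved.
- amber_bottle: amber bottle, 56 mm diameter, 120 mm tall, on the bench; origin: centre of its underside. Not to be moved.
- screwdriver: screwdriver with black handle, 190 mm long, lying on the bench in front of the ledge, to the left; origin: middle, underside. Not to be moved.
Things that resemble listed ones, but are neither listed nor needed, are in the scene too. Leave any red or turquoise look-alike of the collector alone.

How it is judged:
By the outcome, as a careful person would: the job done as asked, in the order asked, and still so for the second after the job is handed in, with the robot touching nothing.
It also fails if it takes over 54 s, if anything falls off the work surface, if the arm or the gripper's body presses on something with over 40 N, if the wrist force passes 120 N, or if a joint passes its speed limit or range.

## Working session

There is one attempt and no reset: what is moved stays moved. The work goes in short steps, each a Python script; the robot and the scene stay as the last script left them, time stands still between calls to the robot, and variables do not carry over. Pictures are saved under pics/ and viewed, about 8 in all and at most 12, crops included, and the job is handed in when it is done.

```bash
mkdir -p pics; cat > h.py <<'E'
import numpy as np, cv2
from station import *
def save(n,im): cv2.imwrite('pics/'+n+'.png', im[:,:,::-1])
def ray(cam,uv,P=None):
    "world origin, dirs of pixels; P=(pos,R) tool pose for wrist"
    c=camera_params(cam); K=np.array(c['intrinsics']); k=c['k1']
    uv=np.atleast_2d(uv).astype(float)
    xy=cv2.undistortPoints(uv[:,None],K,np.array([k,0,0,0.]))[:,0]
    d=np.c_[xy,np.ones(len(xy))]
    if cam=='wrist':
        T=np.array(c['tool_from_camera']); R=P[1]@T[:3,:3]; o=P[0]+P[1]@T[:3,3]
        return o,d@R.T
    R=np.array(c['R']); return -R.T@np.array(c['t']), d@R
def onz(cam,uv,z,P=None):
    o,d=ray(cam,uv,P); return o+d*((z-o[2])/d[:,2])[:,None]
def bydepth(cam,uv,depth,P=None):
    o,d=ray(cam,uv,P); uv=np.atleast_2d(uv).astype(int)
    return o+d*depth[uv[:,1],uv[:,0]][:,None]
E
python3 - <<'E'
from h import *
for n in('side','top'):
    im,d=get_image(n); save(n,im); np.save(n+'_d.npy',d); np.save(n+'.npy',im)
c=camera_params('top'); print(c); print(current_tcp_rot(),current_t(),tips_ahead, current_ft_force())
E
```

```text
{'intrinsics': array([[463.00150518,   0.        , 280.96253408],
       [  0.        , 463.00150518, 210.30102926],
       [  0.        ,   0.        ,   1.        ]]), 'k1': -0.0747512334920605, 'R': array([[-0.00475333, -0.99998036,  0.00408565],
       [-0.97732731,  0.0037807 , -0.21170035],
       [ 0.21168074, -0.0049993 , -0.97732608]]), 't': array([0.01388258, 0.60766431, 1.0436868 ])}
[ 1.64646757e-01  9.86352408e-01 -6.02502709e-04 -9.28157154e-05] 0.1 0.014 [ 0.67266587 -0.08161363  0.84937099]
```

View pics/top.png

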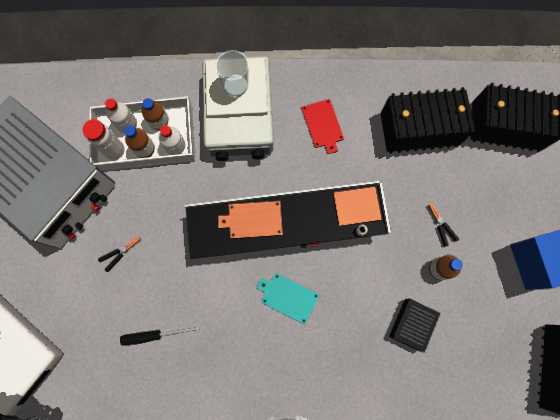

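View pics/side.png

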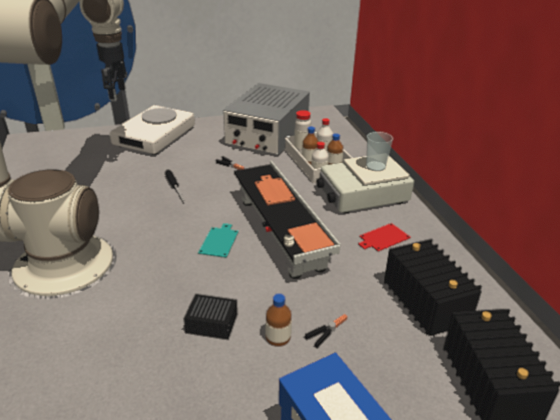

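The top view shows four candidates:
- The copper plate with the lug, at (255,220) with its lug at (222,221).
- The plain copper blank at (357,206).
- A red look-alike at (322,125).
- A turquoise look-alike at (288,298).

I choose the copper plate on the ledge with the lug to the left (+y). The insulator is at (362,231), in front of the blank.

```bash
cat > m.py <<'E'
from h import *
def copper(im):
    h=cv2.cvtColor(im,cv2.COLOR_RGB2HSV)
    return cv2.inRange(h,(4,110,110),(16,255,255))
def comps(m,amin):
    m=cv2.morphologyEx(m,cv2.MORPH_CLOSE,np.ones((3,3)))
    cs,_=cv2.findContours(m,cv2.RETR_EXTERNAL,cv2.CHAIN_APPROX_NONE)
    return sorted([c[:,0] for c in cs if cv2.contourArea(c)>amin],key=lambda c:c[:,0].mean())
def rect(P):
    "min-area rect of world xy in mm"
    r=cv2.minAreaRect((P[:,:2]*1000).astype(np.float32)); return r,cv2.boxPoints(r)
E
python3 - <<'E'
from m import *
im=np.load('top.npy'); d=np.load('top_d.npy')
for c in comps(copper(im),500):
    P=onz('top',c,0.096); r,b=rect(P); print('copper',c.mean(0),r,b.round(1).tolist())
    m=c.mean(0).astype(int); print('  depth pt',bydepth('top',m,d))
# board: everything with depth-height 0.08-0.11 in the ledge region
vv,uu=np.mgrid[170:275,170:405]; uv=np.c_[uu.ravel(),vv.ravel()]
P=bydepth('top',uv,d); 
for lo,hi in((.083,.1),(.098,.108)):
    s=(P[:,2]>lo)&(P[:,2]<hi); m=np.zeros(im.shape[:2],np.uint8); m[uv[s,1],uv[s,0]]=255
    c=max(comps(m,50),key=len); r,b=rect(P[s]); print(s.sum(),r,b.round(1).tolist())
cv2.imwrite('pics/crop.png',cv2.resize(im[165:280,170:410,::-1],None,fx=3.3,fy=3.3,interpolation=cv2.INTER_CUBIC))
E
```

```text
copper [250.94680851 219.46808511] ((580.198974609375, 84.56845092773438), (81.24933624267578, 147.02423095703125), 3.6922574043273926) [[534.9000244140625, 155.3000030517578], [544.4000244140625, 8.600000381469727], [625.5, 13.800000190734863], [616.0, 160.5]]
  depth pt [[0.58061459 0.08323845 0.09626079]]
copper [357.02702703 205.81081081] ((611.7651977539062, -166.52142333984375), (80.53397369384766, 100.93058776855469), 7.985783100128174) [[564.9000244140625, -122.0999984741211], [578.9000244140625, -222.10000610351562], [658.7000122070312, -210.89999389648438], [644.5999755859375, -111.0]]
  depth pt [[ 0.61261589 -0.16614663  0.09771088]]
10169 ((581.8985595703125, -3.631622314453125), (127.51610565185547, 469.101318359375), 7.086122035980225) [[489.70001220703125, 221.3000030517578], [547.5999755859375, -244.3000030517578], [674.0999755859375, -228.5], [616.2000122070312, 237.0]]
1200 ((585.312255859375, -2.2661895751953125), (124.423583984375, 465.64111328125), 5.967212200164795) [[499.20001220703125, 222.8000030517578], [547.5999755859375, -240.3000030517578], [671.4000244140625, -227.39999389648438], [623.0, 235.8000030517578]]
```

View pics/crop.png

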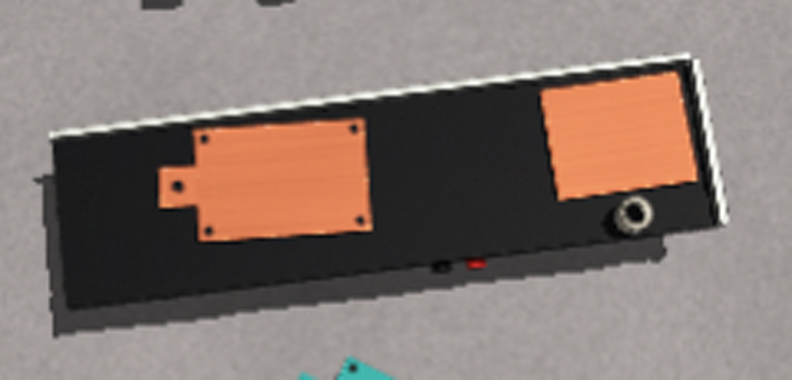

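The crop confirms it: the lug is at crop (175,187) and the plain end is at x≈370. The fence runs along the top from (52,135) to (690,57), and the blank has no lug. Next I fit the ledge frame.

```bash
cat >> m.py <<'E'
def cross(prof,th):
    i=np.where((prof[:-1]-th)*(prof[1:]-th)<=0)[0]
    return None if len(i)==0 else i[0]+(th-prof[i[0]])/(prof[i[0]+1]-prof[i[0]]+1e-9)
def line(P):
    P=P[:,:2]; k=np.ones(len(P),bool)
    for _ in range(4):
        c=P[k].mean(0); d=np.linalg.svd(P[k]-c)[2][0]; n=np.array([-d[1],d[0]]); r=(P-c)@n; k=abs(r)<max(2*r[k].std(),3e-4)
    return c,d*np.sign(d[np.argmax(abs(d))]),r[k].std(),k.sum()
E
python3 - <<'E'
from m import *
im=np.load('top.npy'); g=im.astype(float).mean(2)
print(g[225:240:7,180:196].round()); 
F=[]
for u in list(range(194,330)):
    if 225>u>218: continue
    v0=int(207-(u-187)*21/192)+3
    # go upward from dark board to white fence
    p=g[v0-9:v0+1,u][::-1]; c=cross(p,110)
    if c is not None: F.append((u,v0-c))
E_=[]
for v in range(212,252):
    p=g[v,180:200][::-1]; c=cross(p,42)
    if c is not None: E_.append((199-c,v))
Fw=onz('top',F,.09); Ew=onz('top',E_,.09)
cf,df,s1,n1=line(Fw); ce,de,s2,n2=line(Ew)
df=df*np.sign(df[1]); print('fence',cf,df,s1,n1,'ang',np.degrees(np.arctan2(-df[0],df[1]))); print('end',ce,de,s2,n2)
yax=df; xax=np.array([df[1],-df[0]])
th=np.arctan2(-df[0],df[1])
off=np.dot(cf,xax)-.06; yend=np.dot(ce,yax)
O=xax*off+yax*(yend-.23); print('ledge origin',O,'th deg',np.degrees(th),'end angle check',np.degrees(np.arctan2(de[1],de[0])))
print('end stop check: front/right')
c=comps(copper(im),500)[0]; P=onz('top',c,.096)[:,:2]-O
L=np.c_[P@xax,P@yax]*1000; r,b=rect(L/1000); print(b.round(1).tolist(),L.min(0),L.max(0))
np.save('ledge.npy',np.r_[O,th])
E
```

```text
[[155. 157. 145.  60.  60.  61.  56.  35.  28.  27.  28.  26.  27.  27.
   26.  27.]
 [161. 158. 144.  61.  61.  60.  60.  55.  30.  27.  28.  26.  27.  27.
   27.  28.]
 [157. 154. 156. 145.  62.  62.  61.  55.  34.  28.  28.  27.  27.  28.
   28.  28.]]
fence [0.6362517 0.043264 ] [-0.12234525  0.9924876 ] 0.00044093965039988575 112 ang 7.027473286146734
end [0.54772114 0.22862125] [0.99330854 0.11549087] 0.00034625323910940316 32
ledge origin [0.58100948 0.00098381] th deg 7.027473286146734 end angle check 6.631938348315574
end stop check: front/right
[[-35.400001525878906, 12.0], [45.70000076293945, 7.300000190734863], [54.29999923706055, 154.10000610351562], [-26.899999618530273, 158.8000030517578]] [-34.5209319    7.61855861] [ 51.67614297 157.22261881]
```

```bash
cat >> m.py <<'E'
from scipy.spatial.transform import Rotation as Rn
try: O0=np.load('ledge.npy'); O,th=O0[:2],O0[2]
except Exception: pass
xa=np.array([np.cos(th),np.sin(th)]); ya=np.array([-np.sin(th),np.cos(th)])
def W(x,y,z): return np.r_[O+xa*x/1000+ya*y/1000,z]
def toL(P): return np.c_[(P[:,:2]-O)@xa,(P[:,:2]-O)@ya]*1000
def down(a):
    "tool down with tool y at angle a (rad) from world x"
    h=(a+np.pi/2)/2; return np.array([np.cos(h),np.sin(h),0,0])
QA=down(th+np.pi/2)      # jaws along ledge y
QB=down(th)              # jaws along ledge x
def pose(): return np.array(current_tcp_pos()),Rn.from_quat(current_tcp_rot()).as_matrix()
E
python3 - <<'E'
from m import *
for n,q in(('A',QA),('B',QB),('B-',down(th+np.pi))):
  for p in((-58,70,.1),(0,-10,.1),(-60,136,.1),(0,100,.1)):
    r=inverse_kinematics(W(*p),q); print(n,p,None if r is None else np.round(r,2))
print(np.round(camera_params('wrist')['tool_from_camera'],3))
reach(W(-20,60,.27),QA); print(current_t())
P=pose(); im,d=get_image('wrist'); save('w1',im); np.save('w1.npy',im);np.save('w1d.npy',d);np.savez('w1p.npz',p=P[0],R=P[1]); print(P,current_ft_force())
E
```

```text
A (-58, 70, 0.1) [ 0.12  0.01 -0.19  1.38  0.   -0.  ]
A (0, -10, 0.1) [-0.02  0.16 -0.03  1.39  0.   -0.14]
A (-60, 136, 0.1) [ 0.25  0.01 -0.18  1.38  0.    0.13]
A (0, 100, 0.1) [ 0.17  0.15 -0.04  1.39  0.    0.05]
B (-58, 70, 0.1) [ 0.12  0.01 -0.19  1.38  0.    1.57]
B (0, -10, 0.1) [-0.02  0.16 -0.03  1.39  0.    1.43]
B (-60, 136, 0.1) [ 0.25  0.01 -0.18  1.38  0.    1.7 ]
B (0, 100, 0.1) [ 0.17  0.15 -0.04  1.39  0.    1.62]
B- (-58, 70, 0.1) [ 0.12  0.01 -0.19  1.38  0.   -1.57]
B- (0, -10, 0.1) [-0.02  0.16 -0.03  1.39  0.   -1.71]
B- (-60, 136, 0.1) [ 0.25  0.01 -0.18  1.38  0.   -1.44]
B- (0, 100, 0.1) [ 0.17  0.15 -0.04  1.39  0.   -1.52]
[[-0.001 -0.946 -0.323  0.084]
 [ 1.    -0.001  0.001 -0.   ]
 [-0.001 -0.323  0.946 -0.129]
 [ 0.     0.     0.     1.   ]]
2.2333
(array([0.55371765, 0.05876072, 0.26995484]), array([[-9.92398912e-01, -1.23062544e-01, -1.01436822e-04],
       [-1.23062557e-01,  9.92398907e-01,  1.32404689e-04],
       [ 8.43717339e-05,  1.43881344e-04, -9.99999986e-01]])) [ 0.42868515  0.3568081  -0.09214121]
```

View pics/w1.png

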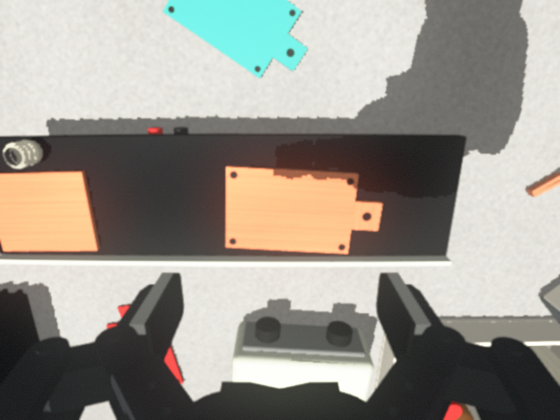

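The wrist view shows the plate's top corners at (227,166), (358,174), (349,254) and (225,247), and the lug end at (382,202)-(380,231). The board's open end runs from (464,136) to (447,257), and the lower edge of the fence face is at row ~257. I compare these with the top-view measurements.

```bash
python3 - <<'E'
from m import *
z=np.load('w1p.npz'); P=(z['p'],z['R'])
print('plate/lug',toL(onz('wrist',[(227,166),(358,174),(349,254),(225,247),(382,202),(380,231)],.096,P)).round(1).tolist())
print('end',toL(onz('wrist',[(464,136),(447,257)],.09,P)).round(1).tolist())
print('fence base',toL(onz('wrist',[(120,256),(440,257)],.09,P)).round(1).tolist())
im=np.load('w1.npy');d=np.load('w1d.npy')
h=cv2.cvtColor(im,cv2.COLOR_RGB2HSV); m=cv2.inRange(h,(4,110,40),(16,255,255)); m[:150]=0;m[270:]=0;m[:,:180]=0;m[:,420:]=0
c=max(comps(m,500),key=len); Q=toL(onz('wrist',c,.096,P)); r,b=rect(Q/1000); print(r,b.round(1).tolist())
print('depth z',bydepth('wrist',[(290,210),(420,210)],d,P))
# fingertips in the wrist view
T=camera_params('wrist')['tool_from_camera']
for uv in((165,278),(395,278),(180,300),(380,300)):
    o,dd=ray('wrist',uv,P); print('finger tool xyz mm',(P[1].T@((o+dd[0]*d[uv[1],uv[0]])-P[0])*1000).round(1))
E
```

```text
plate/lug [[-38.1, 13.7], [-30.7, 132.0], [49.8, 129.1], [42.0, 7.8], [-4.0, 156.4], [25.3, 157.4]]
end [[-64.9, 227.7], [56.9, 231.2]]
fence base [[55.4, -100.7], [56.8, 223.8]]
((-0.053192138671875, 83.28797912597656), (148.3896484375, 95.08282470703125), 86.52967834472656) [[-52.0, 12.100000381469727], [42.900001525878906, 6.400000095367432], [51.900001525878906, 154.5], [-43.0, 160.1999969482422]]
depth z [[0.57599513 0.07155104 0.09648803]
 [0.56351189 0.19715209 0.08849996]]
finger tool xyz mm [ 11.5 -46.5  -7.2]
finger tool xyz mm [12.4 46.2 -9. ]
finger tool xyz mm [ -1.  -42.5  -4.1]
finger tool xyz mm [-0.8 42.7 -4.7]
```

Top and wrist views agree to about 3 mm. Next: a guarded descent in front of the plate with the fingers open, then square the plate against the fence with both fingertips.

```bash
cat >> m.py <<'E'
def F(): 
    f=np.array(current_ft_force()); return np.r_[f[:2]@xa,f[:2]@ya,f[2]]
def tcpL(): p=np.array(current_tcp_pos()); return np.r_[toL(p[None])[0],p[2]*1000]
def descend(x,y,z0,z1,q,lim=4):
    "lower in 1.5 mm steps from z0 to z1 (m) until touch"
    movel(W(x,y,z0),q,.12); f0=F(); z=z0
    while z>z1+1e-6:
        z=max(z-.0015,z1); movel(W(x,y,z),q,.04)
        if F()[2]-f0[2]>lim: print('touch at',z,F()-f0); return z,True
    return z,False
def push(a,b,z,q,ax,lim,step=2,v=.04):
    "push from a to b (ledge mm) till force along ax (0=x,1=y) passes lim; returns the log"
    a,b=np.array(a,float),np.array(b,float); n=int(np.ceil(np.linalg.norm(b-a)/step)); f0=F(); log=[]
    for i in range(1,n+1):
        movel(W(*(a+(b-a)*i/n),z),q,v); f=F()-f0; log.append((tcpL()[ax].round(1),(-f[ax]).round(1)))
        if -f[ax]>lim: print('stop'); break
    print(log,'F',f.round(1)); return a+(b-a)*i/n
E
python3 - <<'E'
from m import *
reach(W(-64,70,.14),QA)
z,t=descend(-64,70,.112,.0935,QA); print(z,t,tcpL(),F(),current_t())
if t: z+=.002; movel(W(-64,70,z),QA,.04)
push((-64,70),(-50,70),z,QA,0,12); print(current_t(),tcpL())
P=pose(); im,d=get_image('wrist'); save('w2',im)
E
```

```text
0.0935 False [-63.98681705  69.99606582  93.51081579] [-0.29746006 -0.10840299 -0.0107065 ] 6.525
[(np.float64(-61.9), np.float64(-0.2)), (np.float64(-59.9), np.float64(0.5)), (np.float64(-57.9), np.float64(-0.6)), (np.float64(-55.9), np.float64(0.0)), (np.float64(-53.9), np.float64(-0.0)), (np.float64(-51.9), np.float64(-0.3)), (np.float64(-49.9), np.float64(-0.6))] F [ 0.6  0.5 -0. ]
8.275 [-49.90653909  70.01041859  93.50711498]
```

View pics/w2.png

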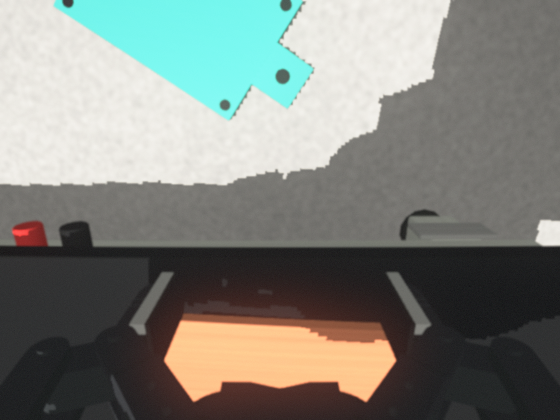

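The view shows the front edge of the plate at row ~318, between the open fingers, which haven't touched anything yet. I find the board height by touch, then push to the fence.

```bash
python3 - <<'E'
from m import *
f0=F(); z=.0935; t=False
while z>.086 and not t:
    z-=.001; movel(W(-50,70,z),QA,.02); t=F()[2]-f0[2]>3
print('board touch',z,t,(F()-f0).round(1))
if t:
    z+=.002; movel(W(-50,70,z),QA,.04)
    np.save('zopen.npy',z)
    e=push((-50,70),(-26,70),z,QA,0,16); print(current_t(),tcpL())
E
```

```text
board touch 0.0905 True [-1.8 -0.2  3.3]
stop
[(np.float64(-47.9), np.float64(-0.9)), (np.float64(-46.0), np.float64(0.3)), (np.float64(-43.9), np.float64(0.9)), (np.float64(-41.8), np.float64(0.2)), (np.float64(-39.9), np.float64(0.8)), (np.float64(-37.9), np.float64(0.5)), (np.float64(-35.9), np.float64(0.6)), (np.float64(-35.0), np.float64(8.5)), (np.float64(-34.8), np.float64(17.7))] F [-17.7   0.    8.8]
11.575 [-34.77568611  70.02459209  92.25957517]
```

The forces don't look like simple sliding: about 0 N up to −36 mm, then a jump that includes an upward part. I look before going on.

```bash
python3 - <<'E'
from m import *
print(F(),current_opening())
im,d=get_image('top'); P=pose(); iw,dw=get_image('wrist'); s,ds=get_image('side')
a=cv2.resize(im[165:280,170:410],(560,268),interpolation=cv2.INTER_CUBIC); b=cv2.resize(s[150:280,210:350],(300,278),interpolation=cv2.INTER_CUBIC)
cw=cv2.resize(iw[220:],(490,280))
out=np.zeros((560,800,3),np.uint8); out[:268,:560]=a; out[270:548,:300]=b; out[270:550,305:795]=cw; save('mix',out)
E
```

```text
[-17.92967593   0.18489031   8.83763506] 0.08505429317575466
```

View pics/mix.png

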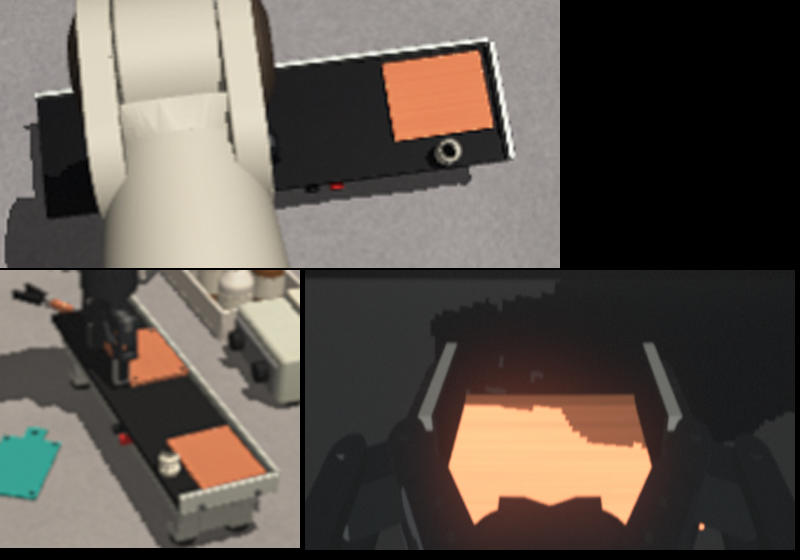

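```bash
python3 - <<'E'
from m import *
P=pose(); print(tcpL(), P[1].round(3).tolist())
print('now front edge',toL(onz('wrist',[(180,309),(280,309),(370,309)],.096,P)).round(1).tolist())
P2=(W(-50,70,.0935),P[1]); print('w2 front edge',toL(onz('wrist',[(180,317),(280,319),(380,321)],.096,P2)).round(1).tolist())
im,d=get_image('wrist'); 
print('depth of plate',[(toL(x[None])[0].round(1),x[2].round(4)) for x in bydepth('wrist',[(200,325),(270,325),(340,325),(270,345)],d,P)])
for v in range(265,325,8): 
    for u in (395,405,415): 
        x=bydepth('wrist',(u,v),d,P)[0]; print(v,u,toL(x[None])[0].round(1)-tcpL()[:2].round(1),(x[2]*1000).round(1),im[v,u])
E
```

```text
[-34.79868152  70.0400205   92.27312046] [[-0.992, -0.122, -0.006], [-0.122, 0.992, -0.001], [0.006, 0.0, -1.0]]
now front edge [[-28.9, 26.9], [-29.1, 70.2], [-28.8, 109.1]]
w2 front edge [[-39.0, 26.1], [-38.2, 70.2], [-36.7, 114.6]]
depth of plate [(array([-20.8,  35. ]), np.float64(0.0963)), (array([-20.9,  65.8]), np.float64(0.0962)), (array([-20.5,  96.6]), np.float64(0.0959)), (array([-9.9, 65.7]), np.float64(0.0961))]
265 395 [-11.9  50. ] 89.7 [26 25 27]
265 405 [-12.1  54.3] 90.1 [27 29 30]
265 415 [-12.1  58.6] 90.2 [28 29 29]
273 395 [-12.2  47.7] 97.0 [102 103  98]
273 405 [-7.9 55. ] 89.6 [31 27 29]
273 415 [-8.4 59. ] 90.5 [30 31 31]
281 395 [-11.7  45.9] 102.6 [109 109 104]
281 405 [-4.7 54.9] 90.9 [37 36 35]
281 415 [-4.5 59.5] 90.7 [32 31 32]
289 395 [-11.7  44.2] 108.3 [67 65 63]
289 405 [-11.4  48.2] 107.9 [111 112 105]
289 415 [-7.8 54.7] 102.3 [32 30 31]
297 395 [-11.2  42.7] 112.9 [34 29 30]
297 405 [-11.3  46.4] 113.1 [108 108 104]
297 415 [-7.7 52.6] 107.8 [47 47 48]
305 395 [-8.6 42.6] 114.3 [39 33 31]
305 405 [-11.3  44.6] 118.2 [88 88 83]
305 415 [-11.8  47.9] 118.9 [109 110 105]
313 395 [-5.6 42.7] 114.9 [42 30 31]
313 405 [-12.1  42.6] 123.9 [43 35 36]
313 415 [-11.8  46.2] 123.6 [110 110 105]
321 395 [-3.4 42.4] 116.8 [45 35 33]
321 405 [-9.5 42.6] 124.7 [42 34 34]
321 415 [-11.3  44.9] 127.2 [104 103  98]
```

The plate's front edge is parallel to the ledge, and this edge is the bottom one, at x≈−24.7. That matches fence contact: fence at ≈56 in my frame, less 80 mm, with the fingers 11 mm ahead of the TCP. So the plate is squared, and the 17 N is the stop at the fence. Next: back off, close the fingers and push the plain end along, stopping short for a look.

```bash
python3 - <<'E'
from m import *
movel(W(-50,70,.0925),QA,.1); movel(W(-50,70,.15),QA,.2)
close_gripper(); print('t',current_t(),current_opening())
reach(W(14,-24,.15),QB)
z,t=descend(14,-24,.115,.106,QB); print(z,t,tcpL())
if t: z+=.0015; movel(W(14,-24,z),QB,.04)
np.save('zc.npy',z)
e=push((14,-24),(14,106),z,QB,1,22,step=6.5,v=.07); print(current_t(),tcpL(),F())
P=pose(); im,d=get_image('wrist'); save('w3',im); np.savez('w3.npz',im=im,d=d,p=P[0],R=P[1])
E
```

```text
t 13.3083 -0.00021765498879688927
0.106 False [ 13.93907731 -24.00098845 105.90487539]
[(np.float64(-17.0), np.float64(-0.9)), (np.float64(-10.6), np.float64(0.5)), (np.float64(-4.1), np.float64(0.9)), (np.float64(2.4), np.float64(-0.8)), (np.float64(8.8), np.float64(-0.9)), (np.float64(15.2), np.float64(0.2)), (np.float64(21.8), np.float64(-0.2)), (np.float64(28.3), np.float64(0.6)), (np.float64(34.8), np.float64(0.3)), (np.float64(41.3), np.float64(-0.6)), (np.float64(47.8), np.float64(0.7)), (np.float64(54.3), np.float64(0.1)), (np.float64(60.8), np.float64(-0.1)), (np.float64(67.3), np.float64(-0.1)), (np.float64(73.8), np.float64(1.1)), (np.float64(80.3), np.float64(0.4)), (np.float64(86.8), np.float64(0.2)), (np.float64(93.3), np.float64(-0.0)), (np.float64(99.8), np.float64(-0.9)), (np.float64(106.3), np.float64(0.1))] F [-0.7 -0.1 -1.2]
21.525 [ 13.99792371 106.29802219 105.99333607] [-0.27106533 -0.12172381 -0.2005765 ]
```

View pics/w3.png

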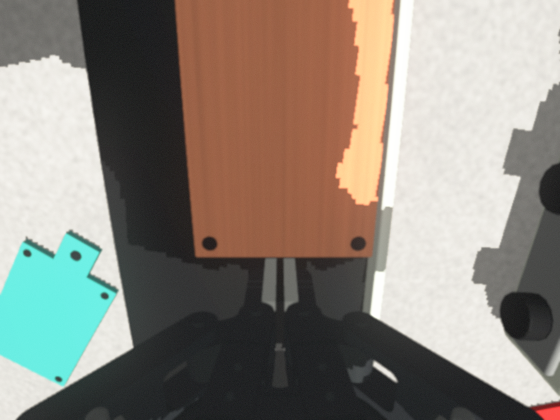

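The plate's plain end is at row 257 (columns 196-371) with the closed fingertips against it at column 280. Its right side lies along the fence. I measure it.

```bash
python3 - <<'E'
from m import *
z=np.load('w3.npz'); P=(z['p'],z['R'])
print('plain end top corners',toL(onz('wrist',[(196,257),(283,257),(371,257)],.096,P)).round(1).tolist())
print('front side',toL(onz('wrist',[(177,5),(186,120),(195,240)],.096,P)).round(1).tolist())
print('back side',toL(onz('wrist',[(396,5),(372,250)],.096,P)).round(1).tolist(),'fence top inner',toL(onz('wrist',[(400,5),(385,205)],.102,P)).round(1).tolist())
print('board front',toL(onz('wrist',[(80,5),(100,120)],.09,P)).round(1).tolist())
print(z['im'][225:262:3,190].tolist())
E
```

```text
plain end top corners [[-24.6, 117.7], [14.6, 117.8], [54.4, 117.7]]
front side [[-24.1, 219.2], [-23.9, 178.0], [-24.4, 126.1]]
back side [[55.5, 219.2], [54.5, 121.2]] fence top inner [[55.0, 218.0], [56.3, 144.5]]
board front [[-63.4, 221.5], [-61.8, 177.9]]
[[39, 35, 32], [38, 34, 32], [38, 34, 34], [36, 32, 31], [34, 31, 30], [37, 34, 32], [35, 32, 31], [34, 31, 30], [37, 35, 33], [34, 31, 31], [35, 32, 31], [36, 33, 33], [35, 32, 32]]
```

```bash
python3 - <<'E'
from m import *
z=float(np.load('zc.npy'))
push((14,106),(14,118.5),z,QB,1,22,step=4.2,v=.05); print(tcpL())
movel(W(14,100,z),QB,.1); movel(W(14,100,.2),QB,.2); reach(W(-230,40,.3),QB); print(current_t())
im,d=get_image('top'); save('t2',im); np.savez('t2.npz',im=im,d=d)
cv2.imwrite('pics/t2c.png',cv2.resize(im[165:280,150:400,::-1],None,fx=3.2,fy=3.2,interpolation=cv2.INTER_CUBIC))
c=comps(copper(im),300)
for k in c:
    L=toL(onz('top',k,.096)); r,b=rect(L/1000); print(k.mean(0).round(),b.round(1).tolist())
E
```

```text
[(np.float64(110.3), np.float64(0.0)), (np.float64(114.7), np.float64(0.5)), (np.float64(118.9), np.float64(0.3))] F [ 1.3 -0.3 -0.6]
[ 13.98377909 118.90900476 105.9764932 ]
24.325
[199. 222.] [[-23.100000381469727, 275.8999938964844], [-22.600000381469727, 129.39999389648438], [58.5, 129.6999969482422], [57.900001525878906, 276.20001220703125]]
[357. 206.] [[-31.100000381469727, -120.19999694824219], [-29.399999618530273, -221.10000610351562], [51.099998474121094, -219.8000030517578], [49.400001525878906, -118.9000015258789]]
```

View pics/t2c.png

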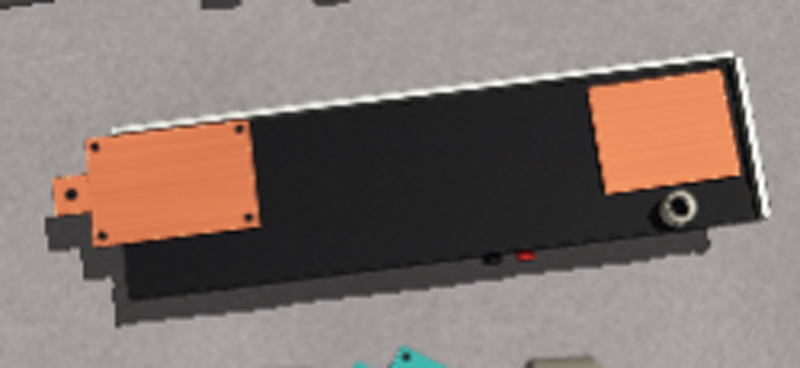

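The view shows the lug tip about 46 mm past the end and the plate parallel to the fence. The blank and insulator haven't moved. The gap at the fence is uncertain at 1-2 mm, so I give it one gentle squaring push with both fingertips and recheck.

```bash
python3 - <<'E'
from m import *
let_go(); reach(W(-66,190,.15),QA)
z=.0925; movel(W(-66,190,.105),QA,.15); f0=F(); movel(W(-66,190,z),QA,.05); print((F()-f0).round(1))
movel(W(-44,190,z),QA,.08)
push((-44,190),(-31,190),z,QA,0,12,step=1.5); print(current_t(),tcpL())
movel(W(-60,190,z),QA,.1); movel(W(-66,190,.2),QA,.2); reach(W(-230,40,.3),QA); print(current_t(),F())
im,d=get_image('top'); save('t3',im)
g0=np.load('top.npy')
for k in comps(copper(im),300):
    L=toL(onz('top',k,.096)); r,b=rect(L/1000); print(k.mean(0).round(),b.round(1).tolist())
x=bydepth('top',[(175,222),(195,222),(215,222),(178,212),(183,235)],d); print('z',x[:,2].round(4))
df=np.abs(im.astype(int)-g0).max(2)>60; n,_,s,c=cv2.connectedComponentsWithStats(df.astype(np.uint8)); print([(q[:5].tolist()) for q in s[1:] if q[4]>15])
cv2.imwrite('pics/t3c.png',cv2.resize(im[165:350,70:480,::-1],None,fx=1.95,fy=1.95,interpolation=cv2.INTER_CUBIC))
E
```

```text
[-0.5  0.1 -0.6]
stop
[(np.float64(-42.7), np.float64(0.1)), (np.float64(-41.1), np.float64(-0.0)), (np.float64(-39.6), np.float64(0.3)), (np.float64(-38.2), np.float64(0.3)), (np.float64(-36.7), np.float64(0.8)), (np.float64(-35.3), np.float64(0.4)), (np.float64(-35.0), np.float64(7.0)), (np.float64(-34.8), np.float64(14.1))] F [-14.1   0.4   7.2]
29.5833 [-34.8256907  189.97755391  92.29125499]
31.6583 [-1.02631119  0.88085977  0.89133824]
[199. 222.] [[-23.100000381469727, 275.8999938964844], [-22.600000381469727, 129.39999389648438], [58.5, 129.6999969482422], [57.900001525878906, 276.20001220703125]]
[357. 206.] [[-31.100000381469727, -120.19999694824219], [-29.399999618530273, -221.10000610351562], [51.099998474121094, -219.8000030517578], [49.400001525878906, -118.9000015258789]]
z [0.0995 0.0964 0.0985 0.0953 0.095 ]
[[164, 201, 119, 51, 3755], [250, 278, 75, 142, 4737], [246, 284, 8, 117, 224], [323, 296, 31, 77, 1426], [166, 300, 59, 120, 4666], [223, 315, 23, 51, 940], [0, 392, 63, 28, 1076], [281, 418, 15, 2, 16]]
```

View pics/t3c.png

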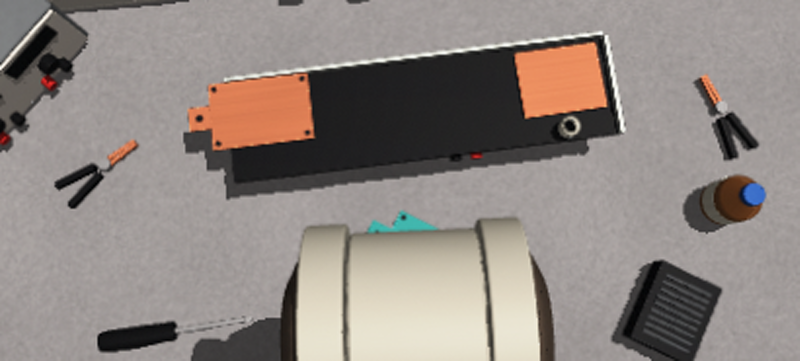

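The view shows the plate unchanged by the push, with the force rising at the same −35 mm stop, so it was already against the fence. It is flat, its lug tip is at y≈276 (46 mm past the end), and the other listed objects haven't moved. I hand in.

```bash
python3 -c "
from station import *
print(current_t(),job_done())"
```

```text
the job is handed in; nothing more can be done
31.7083 None
```

I pushed the copper plate with the lug along the ledge until its lug tip stood about 46 mm past the open end. That is the whole 26 mm lug plus about 20 mm of plate. I handed the job in at 31.7 s of the 54 s allowed.

**What I did:** I squared the plate against the fence with the two open fingertips. I then pushed its plain end along with the closed fingertips, and finished with a gentle check push against the fence.

**Last checks:**
- **Overhang:** the top camera put the lug tip at y ≈ 276 mm and the plain end at ≈ 129.5 mm, with the ledge end at 230 mm.
- **Squareness:** the plate was parallel to the fence to about 0.2°.
- **Flatness:** depth readings on the top of the plate were 95–99.5 mm against an expected 96 mm. That agrees within the noise but is not a precise check.
- **Other objects:** the blank measured the same before and after the final squaring push. In the image comparison with the start, the only changes were around the plate and where the arm now stands or used to stand. The arm covered most of the turquoise look-alike in the last picture.
- **Hand:** clear of everything at the end.

**What disagreed:** the top and wrist views differed by 2–4 mm on where the fence is, so the images alone left a possible 1–2 mm gap. Both squaring pushes stopped firmly at the same place, and the last one did not move the plate, so I take it to be against the fence. Sliding friction never showed in the force readings. The forces I read peaked at about 18 N along the push.

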